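# Prop up the counter mirror

## Robot

A 6-joint arm with a two-finger parallel gripper is mounted at the origin on the work surface. World frame = base frame: x ahead of the robot, y to its left, z up, the work surface at z = 0. Lengths are in m, angles in degrees, forces in N, time in s.
With the tool pointing down it reaches from about 0.35 to 0.875 m from the base axis. Payload 4.2 kg.
Tool frame: the origin (TCP) lies where the fingers leave the gripper's body, on its centre line; the fingertips stand 70 mm ahead of it and the grasp point (between the pads) lies 51 mm ahead of it; z points along the fingers, y is the direction in which the jaws open and shut (so a half turn about z gives the same grasp; the last joint's range is limited). The gripper opens to 87 mm and grips with 3 to 60 N. Pads are 19 mm wide; open, the fingers measure 117 mm over their backs; the gripper's body (75 mm by 190 mm) begins 51 mm behind the grasp point.
Start: joints at [14.817, 22.042, 0.453, 0, -68.411, -14.817], TCP at [0.625, 0, 0.292] pointing down, gripper open.
Joint ranges: [-179.83, 179.83], [-69.29, 118.12], [-61.27, 80.66], [-181.25, 117.63], [-171.15, -9.14], [-177.46, 177.46]. Speed limits (degrees/s): [159.86, 159.86, 180, 180, 180, 180].

## Interface

Orientations are given as a 3x3 rotation matrix whose columns are the frame's x, y, z axes.
In Python, from station import sense, capture, camera_model, finish_job gives the robot as it stands.
- The arm moves only by the shell command python3 -m inch 'ROWS'. ROWS is JSON, a list of rows, each an object with "hand": the closure, from 0 (fully open) to 1 (shut); "slide": the shift along the world's x, y, z in cm, a list of three; "yaw": the turn about the world's z in rad. A call has 1 to 10 rows; each row is the pose to reach, as a shift and turn from the pose commanded when the call began; what a row does not reach only later rows make up. A row lasts 1/8 s, in which the tool goes at most 62.5 mm and 10.7 degrees, less where a joint would pass 70% of its speed; a pose out of reach is approached as far as the arm can. A call with a gripper value outside its range is refused whole. The fingers move at their own pace and stop on an object; the grip force is fixed at half the most. Time passes only in rows, so rows that repeat a pose let the fingers close. It gives the time, the measured TCP pose, the force and the opening at its end, in the units of the state.
- sense(): the state, without advancing time (a new reading comes with each control period).
- capture(name): name is "scene" or "side" or "wrist"; returns the picture (480x640x3 uint8, blue, green, red); there is no depth.
- camera_model(name): a dict with "mtx" (3x3 intrinsics, pixels), "xyz" and "orientation" of the camera in the world; the wrist camera has in their place "tool_from_camera" (4x4, takes a point from camera to tool coordinates, whose origin is the TCP and whose axes are the flange's). Camera axes: x right, y up, looking along -z (the intrinsics and any distortion apply to the point x, -y, -z); pixel columns grow to the right and rows downward; lengths in m; the calibration is good to about 2 mm. A picture is of the moment at which its call begins: read the wrist's pose just before it. camera_model takes no time and is no camera call.
- finish_job(): hands the job in, once; it reports no verdict.
The state is a dict: "time_s": time; "joints": joint angles; "joint_velocities": joint speeds; "effort": joint torques, N m; "tcp_pos": TCP position; "ee_rot": TCP orientation; "wrist_force": force on the tool from outside, world axes, zero at the start; "moment": the same for the moment, N m; "gripper_width": opening from 0.0 (shut) to 1.0 (fully open).
Only numpy, scipy, OpenCV 4.12 (cv2) and the standard library are available. Lean on these libraries where they do the work, as an engineer would, in place of code of your own. Each camera call takes 0.05 s, during which the arm holds its last target. There are 200 camera calls.

## Task

Get the shop's counter mirror on show: first swing the display stand's folding prop leg up and over until it meets its stop, and hold it pressed there with about 12 N for a second so that it is surely home, never pushing over 20 N as the small hinge would strain. Then lift the mirror out of its slotted rack and set it gently, centred and square, on the stand, bottom edge behind the front lip, leaning back against the leg, and let go. Leave the soap box, bottle and mug where they are.

Things in the scene. Friction and masses are not known exactly. Their poses are not given: they have to be found in the camera images.
- stand: Fixed brown wooden display stand. Base 190 (x) x 150 (y) x 16 mm, origin under its centre. Its front (-x) faces roughly the robot, with a lip 12 mm thick, top at z 36 mm, back face at x -75 mm. Leg hinge axis along y at x -30, z 28 mm, between steel cheeks (24 mm in x, to z 42 mm, at y +-36 mm): the mirror's place is the base top between x -75 and -42 mm.
- leg: Prop leg of the stand: pale board 46 mm wide (y), 10 mm thick (x), end 105 mm from the hinge axis. Origin on the hinge axis, z to its free end, x out of its back. Starts folded low over the lip, 0.5 to 1.1 rad above level, swings up and back about stand y to a rigid stop. Friction hinge (0.22 N m, no spring): stays where left; moving it takes 2 to 5 N at the end. Over 20 N strains it.
- leg_end (a point): Middle of the front edge of the leg's free end: 105 mm from the hinge axis, on the front face (the face that looks down and forward while folded, and on which the mirror will lean).
- leg_back (a point): Point on the leg's back face, 25 mm from the hinge axis. It meets stop_face when the leg is home.
- stop_face (a point): Point on the stop, 25 mm from the hinge axis: a dark steel tongue 30 mm wide, 66 mm tall, rising behind the leg. It is set each time so that the leg stops at 0.05 to 0.25 rad past upright, and does not move in use.
- rack: Pale wooden slotted rack, fixed. Base 90 x 160 x 10 mm, origin at the centre of its underside; two walls along its y, each 12 mm thick and up to z = 52 mm, leave a slot 19 mm wide (x) centred on the origin, floor at z = 10 mm.
- mirror_center (a point): Centre of the two-sided mirror with dark wooden frame, a flat panel 16 mm thick (its x), 130 mm wide (its y), 180 mm tall (its z), about 0.3 kg; either face may look forward. It starts upright in the rack's slot, top edge 190 mm above the counter.
- mirror_foot (a point): Middle of the mirror's bottom face, 90 mm below its centre.
- mirror: The mirror itself, origin at the middle of its bottom face, axes as mirror_center.
- soap_box: Bystander: white soap carton with dark band, 55 x 85 x 30 mm, origin under its centre.
- bottle: Bystander: amber bottle, 48 mm across, 140 mm tall, origin under its centre.
- mug: Bystander: white shaving mug, 80 mm across, 85 mm tall, handle at +y, origin under its centre.
There are look-alikes about, which are no part of the job. What is meant by the rack is not green, and is the smaller of those in its own colour.

How it is judged (in metres and radians):
On the way:
1. the prop leg is held pressed home against its stop with more than 9 N while the mirror is still in the rack (distance between leg_back and stop_face below 0.0015 m and contact force between the fingers and leg above 9 N and horizontal distance between mirror_foot and rack below 0.03 m), for 0.4 s.
At the end, for the whole second after the job is handed in: Leg at its stop (leg_back within 1.5 mm of stop_face); mirror at rest on the base behind the lip (foot at stand x -78 to -46 mm, within 20 mm of the centre line, 12 to 27 mm up), square within 0.15 rad, leaning back 0.12 to 0.6 rad against the leg, released; bystanders within 20 mm of their starts (distance between leg_back and stop_face below 0.0015 m and x of mirror_foot in the frame of stand between -0.078 and -0.046 m and y of mirror_foot in the frame of stand between -0.02 and 0.02 m and z of mirror_foot in the frame of stand between 0.012 and 0.027 m and angle between the y axis of mirror and the y axis of stand, either way round below 0.15 rad and angle between mirror's own z axis and vertical between 0.12 and 0.6 rad and contact force between mirror and leg above 0.05 N and linear speed of mirror below 0.02 m/s); the robot touches nothing.
It fails at once if the fingers push the stand or its leg with more than 20 N (contact force between the fingers and stand above 20 N).
It fails at once if the mirror is knocked or jammed against the stand with more than 45 N (contact force between mirror and stand above 45 N).
It fails at once if the mirror is tipped over (angle between mirror's own z axis and vertical above 0.9 rad).
It fails at once if the soap box, bottle or mug is moved more than 20 mm (distance of any of soap_box, bottle, mug from where it was at the start of the episode above 0.02 m).
It also fails if it takes over 72 s, if anything falls off the work surface, if the arm or the gripper's body presses on something with over 40 N, if the wrist force passes 120 N, or if a joint passes its speed limit or range.

## Working session

There is one attempt and no reset: what is moved stays moved. The work goes in short steps, Python scripts to look and compute and a shell command to move; the robot and the scene stay as the last step left them, time stands still between calls to the robot, and variables do not carry over. Pictures are saved under pics/ and viewed, about 8 in all and at most 12, crops included, and the job is handed in when it is done.

```bash
mkdir -p pics; ls; python3 - <<'E'
from station import *
import cv2,numpy as np
print(sense())
for n in("scene","side"):
    cv2.imwrite(f"pics/{n}0.png",capture(n)); m=camera_model(n); print(n,{k:np.round(v,4).tolist() if not isinstance(v,str) else v for k,v in m.items()})
print(camera_model("wrist"))
E
```

```text
pics
{'time_s': 0.0, 'joints': array([ 1.48160298e+01,  2.20900618e+01,  3.79172307e-01, -2.82850235e-02,
       -6.84102697e+01, -1.48175818e+01]), 'joint_velocities': array([-0.01012975, -0.06737046, -0.03612009,  0.01829421,  0.05552867,
       -0.11836003]), 'effort': array([ 5.69075401e-04, -3.90661991e+01,  1.87403029e+01,  4.22001421e+00,
        1.09914420e-02, -1.81494070e-04]), 'tcp_pos': array([6.24547813e-01, 1.62591702e-05, 2.91164477e-01]), 'ee_rot': array([[-2.09117077e-04, -9.99997642e-01, -2.16165943e-03],
       [-9.99999973e-01,  2.09327166e-04, -9.69629326e-05],
       [ 9.74151980e-05,  2.16163909e-03, -9.99997659e-01]]), 'wrist_force': array([-0.11217625,  0.30617758, -0.26589154]), 'moment': array([ 0.01003617, -0.00593416,  0.05983441]), 'gripper_width': 1.0009164546145137}
scene {'mtx': [[568.01, 0.0, 311.8372], [0.0, 568.01, 239.0113], [0.0, 0.0, 1.0]], 'xyz': [1.1698, -0.2432, 1.1747], 'orientation': [[0.3827, -0.7872, 0.4835], [0.9238, 0.3301, -0.1938], [-0.0071, 0.5209, 0.8536]]}
side {'mtx': [[453.2665, 0.0, 311.1699], [0.0, 453.2665, 230.8918], [0.0, 0.0, 1.0]], 'xyz': [0.3197, -0.8274, 0.5792], 'orientation': [[0.9529, 0.1445, -0.2666], [-0.3033, 0.4602, -0.8344], [0.0021, 0.876, 0.4824]]}
{'mtx': array([[414.96389634,   0.        , 314.66698617],
       [  0.        , 414.96389634, 239.21631272],
       [  0.        ,   0.        ,   1.        ]]), 'tool_from_camera': array([[-1.06320689e-03,  9.54939266e-01,  2.96799374e-01,
         8.21034999e-02],
       [ 9.99999247e-01,  1.19727674e-03, -2.69948301e-04,
         2.22964059e-04],
       [-6.13135220e-04,  2.96798864e-01, -9.54939819e-01,
        -9.16670190e-02],
       [ 0.00000000e+00,  0.00000000e+00,  0.00000000e+00,
         1.00000000e+00]])}
```

View pics/scene0.png

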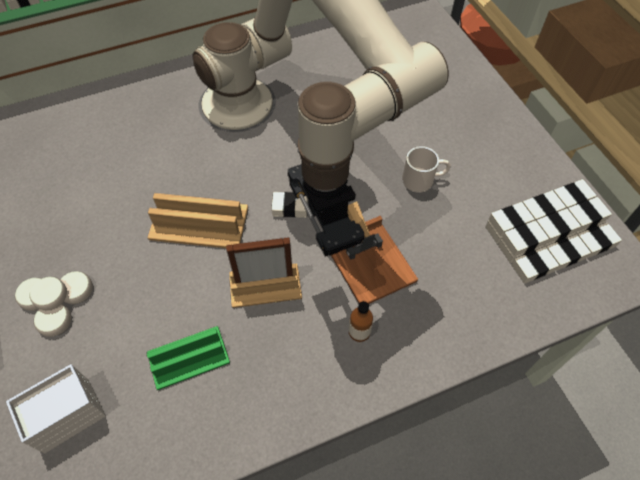

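View pics/side0.png

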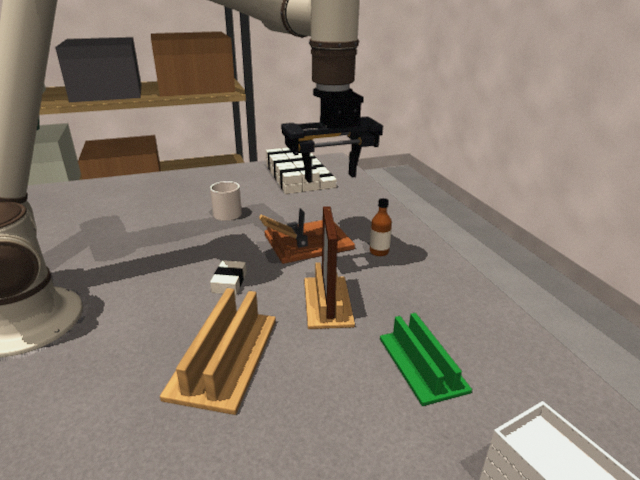

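```bash
python3 - <<'E'
from station import *
import cv2,numpy as np
cv2.imwrite("pics/w0.png",capture("wrist"))
a=cv2.imread("pics/side0.png")[170:340,200:420]; b=cv2.imread("pics/scene0.png")[170:350,210:430]
cv2.imwrite("pics/crop0.png",np.vstack([cv2.resize(a,(660,510))[:,:][:290+120],cv2.resize(b,(220*1,180))[:1,:1].repeat(660,1)]))
E
```

```text
(no output)
```

View pics/w0.png

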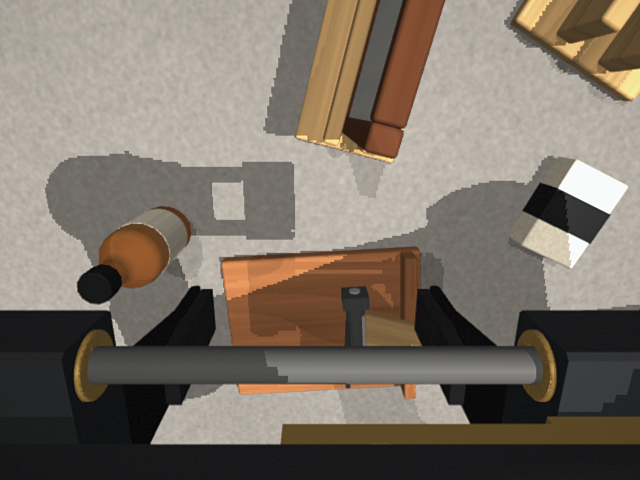

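View pics/crop0.png

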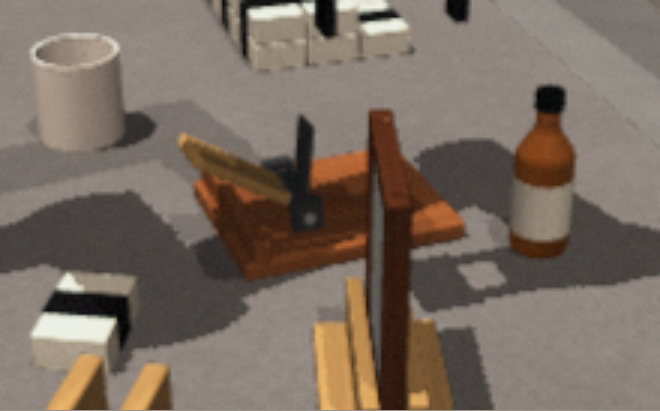

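Candidate racks in the scene picture: pale large (198,220), pale small holding the mirror (265,285), green (188,357). The one meant is the small pale one: not green, smaller of the pale pair, and the crop confirms it holds the mirror. Stand at (375,262) with its leg folded low; soap box (285,204), bottle (361,322), mug (421,168). The wrist view shows the near rack end (350,145) and stand (320,320), partly behind the gripper, so I'll shift to clear it.

```bash
python3 -m inch '[{"hand":1,"slide":[0,4.5,2],"yaw":0},{"hand":1,"slide":[0,9,4],"yaw":0},{"hand":1,"slide":[0,9,4],"yaw":0},{"hand":1,"slide":[0,9,4],"yaw":0},{"hand":1,"slide":[0,9,4],"yaw":0}]'
python3 - <<'E'
from station import *
import cv2,numpy as np,pickle
s=sense(); d={"s":s,"wrist":capture("wrist"),"scene":capture("scene"),"side":capture("side")}
pickle.dump(d,open("v1.pkl","wb"))
cv2.imwrite("pics/w1.png",d["wrist"]); 
cv2.imwrite("pics/sc1.png",np.vstack([cv2.resize(d["scene"][190:320,210:430],(660,390)),]))
print(s["tcp_pos"],s["gripper_width"],s["wrist_force"])
E
```

```text
time_s: 0.78
tcp_pos: [0.6247, 0.089, 0.3313]
ee_rot: [[-0.001, -1.0, -0.002], [-1.0, 0.001, -0.001], [0.001, 0.002, -1.0]]
wrist_force: [0.4, 0.2, -0.1]
gripper_width: 0.513
[0.62467164 0.08896883 0.33128589] 0.5126370631150361 [ 0.42682827  0.1934906  -0.12616515]
```

View pics/w1.png

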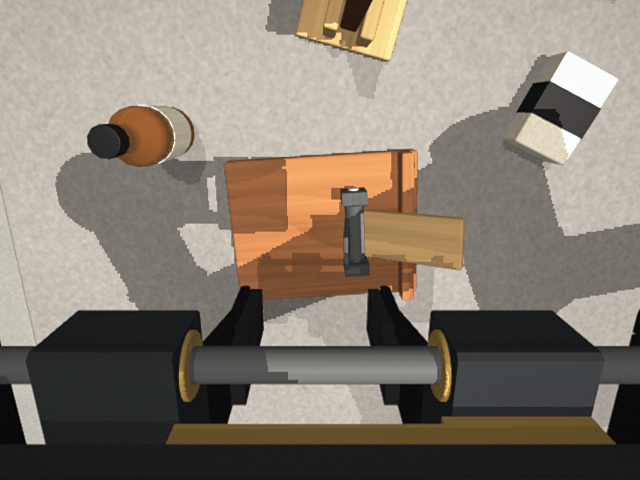

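View pics/sc1.png

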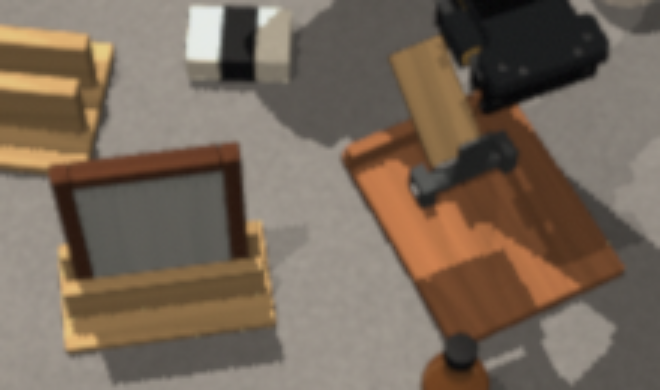

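The wrist view shows the stand base top back corners at about (225,161) and (240,299), lip back edge (400,151) to (403,300), and leg end (464,217) to (462,269). The scene crop shows the mirror's top edge at scene px about (227,245) to (290,220).

```bash
cat > h.py <<'E'
import numpy as np,cv2
from station import *
def ray(name,uv,s=None):
    m=camera_model(name)
    if name=="wrist":
        T=np.eye(4);T[:3,:3]=s["ee_rot"];T[:3,3]=s["tcp_pos"];T=T@np.array(m["tool_from_camera"]);o,R=T[:3,3],T[:3,:3]
    else: o,R=np.array(m["xyz"]),np.array(m["orientation"])
    d=np.linalg.inv(m["mtx"])@[uv[0],uv[1],1.]; return o,R@[d[0],-d[1],-d[2]]
def onz(name,uv,z,s=None):
    o,d=ray(name,uv,s); return o+d*(z-o[2])/d[2]
E
python3 - <<'E'
from h import *
import pickle
d=pickle.load(open("v1.pkl","rb"));s=d["s"]
hsv=cv2.cvtColor(d["wrist"],cv2.COLOR_BGR2HSV)
P=lambda uv,z:onz("wrist",uv,z,s).round(4)
bk=[P((225,161),.016),P((240,299),.016)]; lp=[P((400,151),.036),P((403,300),.036)]; lo=[P((417,150),.036),P((414,300),.036)]
print("back",bk,"lip in",lp,"lip out",lo)
print("cheeks",P((353,188),.042),P((357,274),.042))
c=[P((225,161),.016),P((240,299),.016)]
v=(lp[1]-lp[0])[:2]; print("len lip",np.linalg.norm(v),"yaw lip",np.degrees(np.arctan2(-v[0],v[1])))
v=(bk[1]-bk[0])[:2]; print("len back",np.linalg.norm(v),"yaw",np.degrees(np.arctan2(-v[0],v[1])))
for z in(.07,.08,.09,.1,.12): print("legend",z,P((463,217),z),P((461,269),z))
# mirror top: scene
S=lambda uv,z:onz("scene",(210+uv[0]/3,190+uv[1]/3),z).round(4)
for n,uv in dict(bl=(52,167),br=(238,146),fl=(57,184),fr=(240,163)).items(): print(n,S(uv,.19))
print("rack front bottom",S((68,350),0),S((275,325),0))
w=cv2.imread("pics/side0.png")
for uv in((371,112),(396,118),(409,206),(382,206)): print("side",onz("side",(200+uv[0]/3,170+uv[1]/3),.19).round(4))
print("rack near end wrist", [P(u,.052) for u in ((347,14),(376,20))], [P(u,.01) for u in((297,38),(390,62))])
E
```

```text
back [array([0.7106, 0.0535, 0.016 ]), array([0.7042, 0.2001, 0.016 ])] lip in [array([0.5454, 0.0425, 0.036 ]), array([0.5336, 0.1924, 0.036 ])] lip out [array([0.5299, 0.0417, 0.036 ]), array([0.5223, 0.1924, 0.036 ])]
cheeks [0.5882 0.0755 0.042 ] [0.5821 0.1612 0.042 ]
len lip 0.15036372567876866 yaw lip 4.500993044488514
len back 0.1467396333646776 yaw 2.4997291896405973
legend 0.07 [0.4938 0.0964 0.07  ] [0.4905 0.1452 0.07  ]
legend 0.08 [0.4975 0.0939 0.08  ] [0.4943 0.1413 0.08  ]
legend 0.09 [0.5012 0.0913 0.09  ] [0.4981 0.1374 0.09  ]
legend 0.1 [0.5049 0.0888 0.1   ] [0.5019 0.1335 0.1   ]
legend 0.12 [0.5123 0.0837 0.12  ] [0.5095 0.1257 0.12  ]
bl [ 0.5606 -0.183   0.19  ]
br [ 0.5936 -0.0615  0.19  ]
fl [ 0.5745 -0.184   0.19  ]
fr [ 0.6066 -0.0652  0.19  ]
rack front bottom [ 0.6007 -0.2102  0.    ] [ 0.6417 -0.0585  0.    ]
side [ 0.5874 -0.0699  0.19  ]
side [ 0.6    -0.0832  0.19  ]
side [ 0.5679 -0.1936  0.19  ]
side [ 0.553 -0.189  0.19 ]
rack near end wrist [array([ 0.5975, -0.0669,  0.052 ]), array([ 0.5741, -0.0625,  0.052 ])] [array([ 0.6393, -0.0559,  0.01  ]), array([ 0.554 , -0.0356,  0.01  ])]
```

```bash
python3 -m inch '[{"hand":1,"slide":[-6,1,0],"yaw":0.06},{"hand":1,"slide":[-12,2,0],"yaw":0.06},{"hand":1,"slide":[-17,2.5,0],"yaw":0.06},{"hand":1,"slide":[-17,2.5,-5],"yaw":0.06},{"hand":1,"slide":[-17,2.5,-10],"yaw":0.06},{"hand":1,"slide":[-17,2.5,-15],"yaw":0.06},{"hand":1,"slide":[-17,2.5,-19],"yaw":0.06},{"hand":1,"slide":[-17,2.5,-19],"yaw":0.06},{"hand":1,"slide":[-17,2.5,-19],"yaw":0.06}]'
python3 - <<'E'
from station import *
import cv2,numpy as np
cv2.imwrite("pics/s2.png",np.vstack([cv2.resize(capture("side")[100:280,180:400],(660,540))]))
E
```

```text
time_s: 2.05
tcp_pos: [0.4561, 0.1153, 0.1436]
ee_rot: [[0.06, -0.998, 0.002], [-0.998, -0.06, 0.001], [-0.001, -0.002, -1.0]]
wrist_force: [0.0, 0.4, 0.7]
gripper_width: 0.006
```

View pics/s2.png

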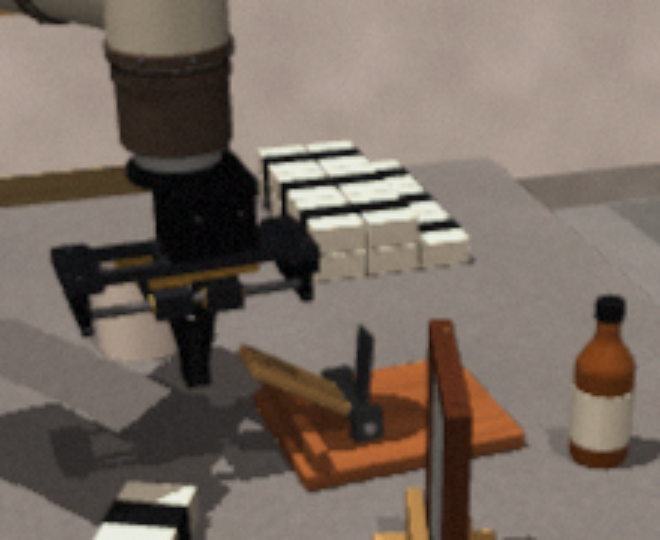

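Fingers closed at crop (195,380), in front of and below the leg end (245,350). Now sweep along the arc.

```bash
python3 -m inch '[{"hand":1,"slide":[1.5,0,-0.3],"yaw":0},{"hand":1,"slide":[2.8,0.1,-0.3],"yaw":0},{"hand":1,"slide":[3.4,0.2,-0.1],"yaw":0},{"hand":1,"slide":[3.9,0.2,0.5],"yaw":0},{"hand":1,"slide":[4.4,0.2,1.1],"yaw":0},{"hand":1,"slide":[4.9,0.2,1.6],"yaw":0},{"hand":1,"slide":[5.4,0.3,2.0],"yaw":0},{"hand":1,"slide":[5.9,0.3,2.4],"yaw":0}]'
python3 - <<'E'
from station import *
import cv2,numpy as np
print(sense()["wrist_force"],sense()["tcp_pos"])
cv2.imwrite("pics/s3.png",np.vstack([cv2.resize(capture("side")[100:280,180:400],(660,540))]))
E
```

```text
time_s: 3.1
tcp_pos: [0.5117, 0.1172, 0.1662]
ee_rot: [[0.059, -0.998, -0.007], [-0.998, -0.059, -0.002], [0.002, 0.007, -1.0]]
wrist_force: [-7.6, -0.4, 4.7]
gripper_width: 0.005
[-7.60675452 -0.44917268  4.74892165] [0.51167957 0.11716611 0.16622702]
```

View pics/s3.png

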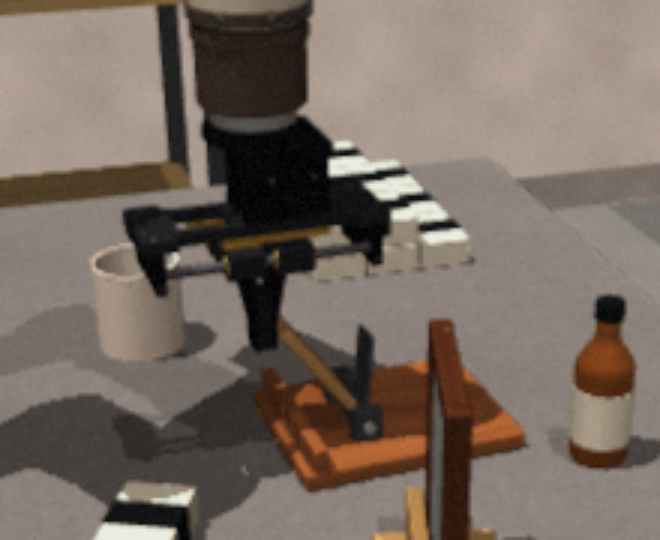

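```bash
python3 -m inch '[{"hand":1,"slide":[0.3,0,0.5],"yaw":0},{"hand":1,"slide":[0.8,0,0.9],"yaw":0},{"hand":1,"slide":[1.3,0.1,1.2],"yaw":0},{"hand":1,"slide":[1.8,0.1,1.5],"yaw":0},{"hand":1,"slide":[2.3,0.1,1.7],"yaw":0},{"hand":1,"slide":[2.8,0.2,1.9],"yaw":0},{"hand":1,"slide":[3.3,0.2,2.0],"yaw":0},{"hand":1,"slide":[3.8,0.2,2.1],"yaw":0},{"hand":1,"slide":[4.3,0.2,2.1],"yaw":0},{"hand":1,"slide":[4.7,0.3,2.1],"yaw":0}]'
```

```text
time_s: 4.4
tcp_pos: [0.5614, 0.121, 0.1874]
ee_rot: [[0.06, -0.998, 0.0], [-0.998, -0.06, -0.0], [0.0, -0.0, -1.0]]
wrist_force: [-2.5, -1.5, 1.4]
gripper_width: 0.004
```

```bash
python3 -m inch '[{"hand":1,"slide":[0.3,0,0],"yaw":0},{"hand":1,"slide":[0.5,0,0],"yaw":0},{"hand":1,"slide":[0.7,0,0],"yaw":0},{"hand":1,"slide":[0.9,0.1,0],"yaw":0},{"hand":1,"slide":[1.0,0.1,0],"yaw":0}]'; python3 -m inch '[{"hand":1,"slide":[0.2,0,0],"yaw":0},{"hand":1,"slide":[0.3,0,0],"yaw":0}]'
```

```text
time_s: 5.03
tcp_pos: [0.5709, 0.1219, 0.1871]
ee_rot: [[0.06, -0.998, -0.001], [-0.998, -0.06, -0.0], [0.0, 0.001, -1.0]]
wrist_force: [-2.3, -0.2, 1.8]
gripper_width: 0.008
time_s: 5.28
tcp_pos: [0.574, 0.122, 0.1872]
ee_rot: [[0.06, -0.998, -0.0], [-0.998, -0.06, 0.0], [-0.0, 0.0, -1.0]]
wrist_force: [-2.7, -0.2, 1.9]
gripper_width: 0.002
```

```bash
python3 -m inch '[{"hand":1,"slide":[0.15,0,0],"yaw":0},{"hand":1,"slide":[0.3,0,0],"yaw":0}]'
```

```text
time_s: 5.52
tcp_pos: [0.5771, 0.1221, 0.1872]
ee_rot: [[0.06, -0.998, 0.0], [-0.998, -0.06, 0.0], [-0.0, -0.0, -1.0]]
wrist_force: [-2.6, 0.3, 1.0]
gripper_width: 0.002
```

```bash
for i in 1; do python3 -m inch '[{"hand":1,"slide":[0.1,0,0],"yaw":0},{"hand":1,"slide":[0.2,0,0],"yaw":0}]'|grep -E "tcp|force"; done; python3 -m inch '[{"hand":1,"slide":[0.1,0,0],"yaw":0},{"hand":1,"slide":[0.2,0,0],"yaw":0}]'|grep -E "tcp|force"
```

```text
tcp_pos: [0.5789, 0.1221, 0.1872]
wrist_force: [-4.3, 0.6, 1.6]
tcp_pos: [0.5794, 0.122, 0.1871]
wrist_force: [-9.4, 1.6, 6.6]
```

```bash
python3 -m inch '[{"hand":1,"slide":[0.1,0,0],"yaw":0},{"hand":1,"slide":[0.2,0,0],"yaw":0}]'|grep -E "tcp|force"
```

```text
tcp_pos: [0.5799, 0.122, 0.1871]
wrist_force: [-13.8, 4.5, 8.8]
```

```bash
python3 -m inch '[{"hand":1,"slide":[-0.1,0,0.05],"yaw":0},{"hand":1,"slide":[-0.1,0,0.05],"yaw":0}]'|grep -E "tcp|force"
```

```text
tcp_pos: [0.5796, 0.122, 0.1872]
wrist_force: [-8.5, 2.8, 3.7]
```

Magnitude 9.7 N; a touch more and hold for over a second.

```bash
python3 -m inch '[{"hand":1,"slide":[0.1,0,0],"yaw":0},{"hand":1,"slide":[0.1,0,0],"yaw":0},{"hand":1,"slide":[0.1,0,0],"yaw":0}]'|grep -E "tcp|force"
```

```text
tcp_pos: [0.5798, 0.122, 0.1872]
wrist_force: [-10.8, 3.7, 6.4]
```

```bash
for i in 1; do python3 -m inch '[{"hand":1,"slide":[0,0,0],"yaw":0},{"hand":1,"slide":[0,0,0],"yaw":0},{"hand":1,"slide":[0,0,0],"yaw":0},{"hand":1,"slide":[0,0,0],"yaw":0},{"hand":1,"slide":[0,0,0],"yaw":0},{"hand":1,"slide":[0,0,0],"yaw":0},{"hand":1,"slide":[0,0,0],"yaw":0},{"hand":1,"slide":[0,0,0],"yaw":0}]'; done
```

```text
time_s: 7.9
tcp_pos: [0.5798, 0.122, 0.1872]
ee_rot: [[0.06, -0.998, -0.008], [-0.998, -0.06, -0.001], [0.001, 0.008, -1.0]]
wrist_force: [-10.9, 2.9, 5.5]
gripper_width: 0.005
```

```bash
python3 -m inch '[{"hand":1,"slide":[-2,0,0],"yaw":0},{"hand":1,"slide":[-4,-0.2,0],"yaw":0},{"hand":1,"slide":[-4,-0.2,6],"yaw":0},{"hand":1,"slide":[-4,-0.2,12],"yaw":0},{"hand":1,"slide":[-2,-4,17],"yaw":-0.1},{"hand":0,"slide":[0,-8,19],"yaw":-0.25},{"hand":0,"slide":[1,-12,19],"yaw":-0.325},{"hand":0,"slide":[2,-15,19],"yaw":-0.325},{"hand":0,"slide":[2,-15,19],"yaw":-0.325},{"hand":0,"slide":[2,-15,19],"yaw":-0.325}]'
python3 - <<'E'
from station import *
import cv2,numpy as np,pickle
s=sense(); d={"s":s,"wrist":capture("wrist"),"scene":capture("scene"),"side":capture("side")}
pickle.dump(d,open("v2.pkl","wb"))
a=cv2.resize(d["scene"][200:310,210:430],(440,220));b=cv2.resize(d["side"][150:340,200:420],(440,380))
cv2.imwrite("pics/m4.png",np.hstack([cv2.resize(d["wrist"],(640,480))[:, 200-200:][:, :], np.zeros((480,0,3),np.uint8)]))
cv2.imwrite("pics/m4b.png",np.vstack([a,b]))
print(s["tcp_pos"],s["wrist_force"])
E
```

```text
time_s: 9.15
tcp_pos: [0.6033, -0.0278, 0.3778]
ee_rot: [[-0.262, -0.965, 0.001], [-0.965, 0.262, 0.0], [-0.0, -0.001, -1.0]]
wrist_force: [-1.1, 0.4, -0.3]
gripper_width: 0.486
[ 0.60329351 -0.02776547  0.37781099] [-1.0639819   0.44427496 -0.33186914]
```

View pics/m4.png

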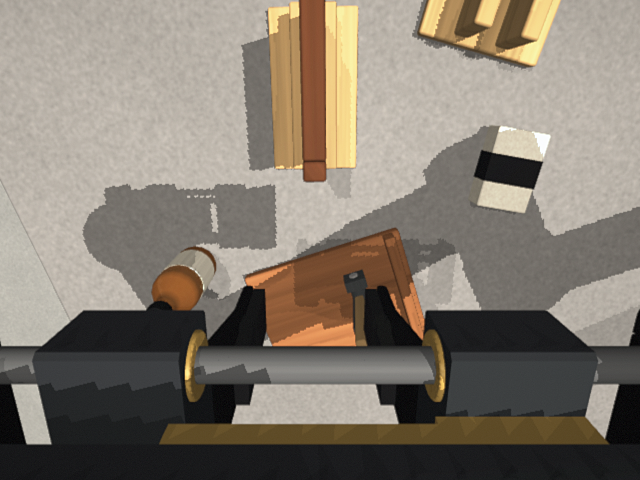

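View pics/m4b.png

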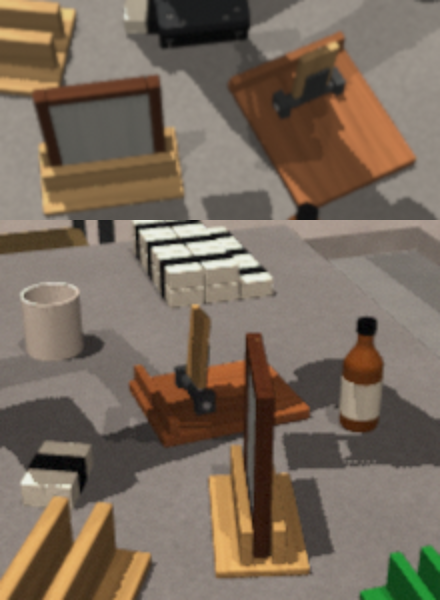

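The leg stands against its stop, and the mirror runs parallel to the image columns: near end of its top edge at wrist px (303–327,162), columns 302–326 higher up.

```bash
python3 - <<'E'
from h import *
import pickle
d=pickle.load(open("v2.pkl","rb"));s=d["s"]
h=cv2.cvtColor(d["wrist"],cv2.COLOR_BGR2HSV)
m=cv2.inRange(h,(0,110,30),(10,255,170)); m[190:]=0;m[:,:285]=0;m[:,345:]=0
L=[]
for r in range(2,186,12):
    c=np.where(m[r])[0]
    if len(c): L.append((r,c.min(),c.max(),len(c)))
print(L)
P=lambda uv,z=.19:onz("wrist",uv,z,s)
mid=[((a+b)/2+.5,r) for r,a,b,n in L if 5<r<155]
pts=np.array([P(u) for u in mid]); p0,p1=pts[0],pts[-1]
v=np.polyfit(pts[:,1],pts[:,0],1); yaw=-np.arctan(v[0]); print("yaw",yaw, "tool yaw",np.arctan2(s["ee_rot"][1,0],s["ee_rot"][0,0])+np.pi/2)
L=[l for l in L if 5<l[0]<155]
print("width",np.linalg.norm(P((L[3][1],L[3][0]))-P((L[3][2]+1,L[3][0]))))
for r in(160,162,164):
    e=P((315,r)); dy=np.array([-np.sin(yaw),np.cos(yaw),0]); print("end",e,"centre",e-dy*.065)
# rack near end, base top z=.01, ends (276,169),(356,168)
print("rack end",P((276,169),.01),P((356,168),.01), (P((276,169),.01)+P((356,168),.01))/2-dy*.08)
E
```

```text
[(2, np.int64(300), np.int64(323), 16), (14, np.int64(300), np.int64(323), 14), (26, np.int64(301), np.int64(324), 17), (38, np.int64(301), np.int64(324), 15), (50, np.int64(301), np.int64(324), 19), (62, np.int64(304), np.int64(324), 15), (74, np.int64(302), np.int64(324), 19), (86, np.int64(302), np.int64(324), 18), (98, np.int64(302), np.int64(324), 19), (110, np.int64(302), np.int64(324), 17), (122, np.int64(303), np.int64(324), 17), (134, np.int64(304), np.int64(324), 18), (146, np.int64(303), np.int64(324), 14), (158, np.int64(304), np.int64(324), 14), (170, np.int64(304), np.int64(325), 21)]
yaw -0.2540521357352751 tool yaw -0.26506851363516026
width 0.01482328047389472
end [ 0.5897675  -0.07640952  0.19      ] centre [ 0.57343117 -0.13932315  0.19      ]
end [ 0.59011385 -0.07513776  0.19      ] centre [ 0.57377752 -0.13805139  0.19      ]
end [ 0.59046118 -0.07386239  0.19      ] centre [ 0.57412486 -0.13677602  0.19      ]
rack end [ 0.63915322 -0.05853614  0.01      ] [ 0.55387319 -0.03643296  0.01      ] [ 0.57640696 -0.12491671  0.01      ]
```

```bash
python3 - <<'E'
from h import *
import pickle
s=pickle.load(open("v2.pkl","rb"))["s"]
dy=np.array([.2585,.966,0]);P=lambda uv,z=.19:onz("wrist",uv,z,s)
e=P((314.5,181));c=e-dy*.065;print(e,c)
# line centre columns at row of mid
print("slot-line offset", P((313,86)), "slide cm",(c-s["tcp_pos"])*100)
E
```

```text
[ 0.59377981 -0.06296262  0.19      ] [ 0.57697731 -0.12575262  0.19      ]
slot-line offset [ 0.57882815 -0.1213923   0.19      ] slide cm [ -2.63162035  -9.79871452 -18.78109928]
```

```bash
python3 -m inch '[{"hand":0,"slide":[-1.3,-5,0],"yaw":0.01},{"hand":0,"slide":[-2.6,-9.8,0],"yaw":0.01},{"hand":0,"slide":[-2.6,-9.8,0],"yaw":0.01},{"hand":0,"slide":[-2.6,-9.8,-5],"yaw":0.01},{"hand":0,"slide":[-2.6,-9.8,-10],"yaw":0.01},{"hand":0,"slide":[-2.6,-9.8,-13],"yaw":0.01},{"hand":0,"slide":[-2.6,-9.8,-15],"yaw":0.01},{"hand":0,"slide":[-2.6,-9.8,-16.2],"yaw":0.01},{"hand":0,"slide":[-2.6,-9.8,-16.2],"yaw":0.01}]'
python3 -m inch '[{"hand":1,"slide":[0,0,0],"yaw":0},{"hand":1,"slide":[0,0,0],"yaw":0},{"hand":1,"slide":[0,0,0],"yaw":0},{"hand":1,"slide":[0,0,0],"yaw":0},{"hand":1,"slide":[0,0,0],"yaw":0},{"hand":1,"slide":[0,0,0],"yaw":0},{"hand":1,"slide":[0,0,0],"yaw":0},{"hand":1,"slide":[0,0,0],"yaw":0}]'
```

```text
time_s: 10.42
tcp_pos: [0.577, -0.1253, 0.2153]
ee_rot: [[-0.251, -0.968, -0.001], [-0.968, 0.251, -0.0], [0.0, 0.001, -1.0]]
wrist_force: [-0.2, -0.2, 0.8]
gripper_width: 0.999
time_s: 11.42
tcp_pos: [0.577, -0.126, 0.2157]
ee_rot: [[-0.252, -0.968, -0.0], [-0.968, 0.252, 0.0], [-0.0, 0.0, -1.0]]
wrist_force: [-6.1, 1.1, 0.9]
gripper_width: 0.181
```

```bash
python3 -m inch '[{"hand":1,"slide":[0,0,1],"yaw":0},{"hand":1,"slide":[0,0,2],"yaw":0},{"hand":1,"slide":[0,0,3],"yaw":0},{"hand":1,"slide":[0,0,4.5],"yaw":0},{"hand":1,"slide":[0,0,7],"yaw":0},{"hand":1,"slide":[0,0,10],"yaw":0},{"hand":1,"slide":[0,0,12.5],"yaw":0},{"hand":1,"slide":[0,0,14],"yaw":0},{"hand":1,"slide":[0,0,14],"yaw":0}]'
python3 -m inch '[{"hand":1,"slide":[0,2,0],"yaw":0},{"hand":1,"slide":[-0.4,5,0],"yaw":0.07},{"hand":1,"slide":[-0.8,8.5,0],"yaw":0.14},{"hand":1,"slide":[-1.2,12,0],"yaw":0.21},{"hand":1,"slide":[-1.6,16,0],"yaw":0.26},{"hand":1,"slide":[-2,20,0],"yaw":0.3},{"hand":1,"slide":[-2.2,23,0],"yaw":0.315},{"hand":1,"slide":[-2.2,24.4,0],"yaw":0.315},{"hand":1,"slide":[-2.2,24.4,0],"yaw":0.315},{"hand":1,"slide":[-2.2,24.4,0],"yaw":0.315}]'
python3 - <<'E'
from h import *
import pickle
s=sense(); d={"s":s,"scene":capture("scene"),"side":capture("side"),"wrist":capture("wrist")}
pickle.dump(d,open("v3.pkl","wb"))
a=cv2.resize(d["scene"][120:300,250:430],(400,400));b=cv2.resize(d["side"][60:280,180:400],(400,400))
cv2.imwrite("pics/p5.png",np.hstack([a,b]))
E
```

```text
time_s: 12.55
tcp_pos: [0.5771, -0.126, 0.357]
ee_rot: [[-0.252, -0.968, 0.002], [-0.968, 0.252, 0.0], [-0.001, -0.002, -1.0]]
wrist_force: [0.2, 0.7, -3.1]
gripper_width: 0.181
time_s: 13.8
tcp_pos: [0.5549, 0.1174, 0.3554]
ee_rot: [[0.059, -0.998, -0.001], [-0.998, -0.059, -0.001], [0.001, 0.001, -1.0]]
wrist_force: [-0.2, 0.5, -2.0]
gripper_width: 0.184
```

View pics/p5.png

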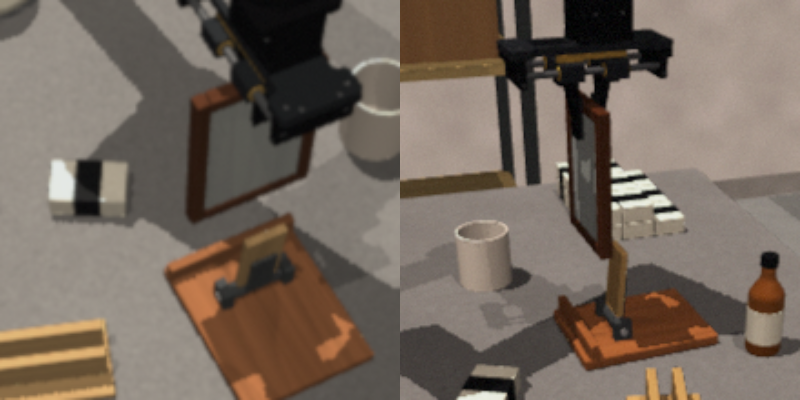

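```bash
python3 - <<'E'
from h import *
import pickle
def tri(a,b):
    (o1,d1),(o2,d2)=a,b; A=np.c_[d1,-d2]; t=np.linalg.lstsq(A,o2-o1,rcond=None)[0]; p,q=o1+d1*t[0],o2+d2*t[1]; return (p+q)/2,np.linalg.norm(p-q)
R=np.array([[np.cos(.06),-np.sin(.06)],[np.sin(.06),np.cos(.06)]])
def st(p): return (R.T@(p[:2]-[.614,.1215])*1000).round(1),(p[2]*1000).round(1)
S=lambda u,v:("scene",(250+u*.45,120+v*.45)); D=lambda u,v:("side",(180+(u-400)*.55,60+v*.55))
for n,a,b in [("bottom back corner",S(206,214),D(608,256)),("bottom front(-x) corner",S(192,221),D(575,237)),("top corner",S(208,104),D(606,108))]:
    print(n)
    print(st(onz(*a,.15)),st(onz(*b,.15)))
    p,e=tri(ray(*a),ray(*b)); print(st(p),e)
print("leg top corners side,scene", [ (st(p),e) for p,e in [tri(ray(*S(238,242)),ray(*D(612,243)))]])
E
```

```text
bottom back corner
(array([-54.8, -45.2]), np.float64(150.0)) (array([-54.2, -59.3]), np.float64(150.0))
(array([-53. , -46.7]), np.float64(146.8)) 0.007506008365911144
bottom front(-x) corner
(array([-53.6, -61.2]), np.float64(150.0)) (array([-74.9,  10.3]), np.float64(150.0))
(array([-72.5, -49. ]), np.float64(159.1)) 0.04751601909592889
top corner
(array([-174.6,   19.6]), np.float64(150.0)) (array([166.5, 584.9]), np.float64(150.0))
(array([-50.9, -53.3]), np.float64(330.4)) 0.0014351850879460054
leg top corners side,scene [((array([-27.2, -22.4]), np.float64(141.2)), np.float64(0.020421041981355626))]
```

```bash
python3 -m inch '[{"hand":1,"slide":[0,0.1,-3],"yaw":0},{"hand":1,"slide":[0,0.1,-6],"yaw":0},{"hand":1,"slide":[0,0.1,-8.5],"yaw":0},{"hand":1,"slide":[0,0.1,-10.5],"yaw":0},{"hand":1,"slide":[0,0.1,-11.5],"yaw":0},{"hand":1,"slide":[0,0.1,-12.2],"yaw":0},{"hand":1,"slide":[0,0.1,-12.6],"yaw":0},{"hand":1,"slide":[0,0.1,-12.8],"yaw":0},{"hand":1,"slide":[0,0.1,-12.8],"yaw":0}]'; python3 -m inch '[{"hand":1,"slide":[0,0,-0.15],"yaw":0},{"hand":1,"slide":[0,0,-0.3],"yaw":0},{"hand":1,"slide":[0,0,-0.3],"yaw":0}]'
```

```text
time_s: 15.08
tcp_pos: [0.5551, 0.1191, 0.2281]
ee_rot: [[0.06, -0.998, 0.001], [-0.998, -0.06, 0.0], [-0.0, -0.001, -1.0]]
wrist_force: [-1.0, -0.0, -2.9]
gripper_width: 0.179
time_s: 15.45
tcp_pos: [0.5549, 0.119, 0.2246]
ee_rot: [[0.06, -0.998, -0.0], [-0.998, -0.06, -0.0], [0.0, 0.0, -1.0]]
wrist_force: [-0.1, -0.6, -3.4]
gripper_width: 0.181
```

```bash
python3 -m inch '[{"hand":1,"slide":[0,0,-0.1],"yaw":0},{"hand":1,"slide":[0,0,-0.2],"yaw":0},{"hand":1,"slide":[0,0,-0.2],"yaw":0}]'|grep -E "tcp|force"; python3 -m inch '[{"hand":1,"slide":[0,0,-0.05],"yaw":0},{"hand":1,"slide":[0,0,-0.1],"yaw":0},{"hand":1,"slide":[0,0,-0.1],"yaw":0}]'|grep -E "tcp|force"
```

```text
tcp_pos: [0.5549, 0.119, 0.2226]
wrist_force: [-0.8, 0.2, -2.9]
tcp_pos: [0.555, 0.119, 0.2217]
wrist_force: [0.0, 0.7, -2.8]
```

```bash
python3 -m inch '[{"hand":1,"slide":[0,0,-0.05],"yaw":0},{"hand":1,"slide":[0,0,-0.1],"yaw":0},{"hand":1,"slide":[0,0,-0.1],"yaw":0}]'|grep -E "tcp|force"; python3 -m inch '[{"hand":1,"slide":[0,0,-0.05],"yaw":0},{"hand":1,"slide":[0,0,-0.1],"yaw":0},{"hand":1,"slide":[0,0,-0.1],"yaw":0}]'|grep -E "tcp|force"
```

```text
tcp_pos: [0.5551, 0.119, 0.2217]
wrist_force: [-2.4, -0.0, 5.4]
tcp_pos: [0.5551, 0.119, 0.2217]
wrist_force: [-3.9, 0.7, 9.0]
```

```bash
python3 -m inch '[{"hand":1,"slide":[0,0,0.15],"yaw":0},{"hand":1,"slide":[0,0,0.15],"yaw":0},{"hand":0.62,"slide":[0,0,0.15],"yaw":0},{"hand":0.62,"slide":[0,0,0.15],"yaw":0},{"hand":0.62,"slide":[0,0,0.15],"yaw":0},{"hand":0.62,"slide":[0,0,0.15],"yaw":0}]'|grep -E "tcp|force|wid"; python3 -m inch '[{"hand":0.62,"slide":[0.5,0,0],"yaw":0},{"hand":0.62,"slide":[1,0.1,0],"yaw":0},{"hand":0.62,"slide":[1.4,0.1,0],"yaw":0},{"hand":0.62,"slide":[1.7,0.1,0],"yaw":0},{"hand":0.62,"slide":[2,0.1,0],"yaw":0},{"hand":0.62,"slide":[2.3,0.1,0],"yaw":0},{"hand":0.62,"slide":[2.6,0.2,0],"yaw":0}]'|grep -E "tcp|force|wid"
```

```text
tcp_pos: [0.555, 0.119, 0.221]
wrist_force: [-1.2, 0.3, 0.6]
gripper_width: 0.373
tcp_pos: [0.5812, 0.121, 0.2213]
wrist_force: [-0.3, 0.4, -0.2]
gripper_width: 0.378
```

```bash
python3 -m inch '[{"hand":0.62,"slide":[0.2,0,0],"yaw":0},{"hand":0.62,"slide":[0.4,0,0],"yaw":0},{"hand":0.62,"slide":[0.6,0,0],"yaw":0},{"hand":0.62,"slide":[0.8,0,0],"yaw":0}]'|grep -E "tcp|force|wid"; python3 -m inch '[{"hand":0.62,"slide":[0.2,0,0],"yaw":0},{"hand":0.62,"slide":[0.4,0,0],"yaw":0},{"hand":0.62,"slide":[0.4,0,0],"yaw":0}]'|grep -E "tcp|force|wid"
```

```text
tcp_pos: [0.589, 0.121, 0.2212]
wrist_force: [0.2, 0.4, -0.5]
gripper_width: 0.383
tcp_pos: [0.5931, 0.121, 0.2212]
wrist_force: [-0.2, 0.8, -0.5]
gripper_width: 0.378
```

```bash
python3 -m inch '[{"hand":0.62,"slide":[0.15,0,0],"yaw":0},{"hand":0.62,"slide":[0.3,0,0],"yaw":0},{"hand":0.62,"slide":[0.3,0,0],"yaw":0}]'|grep -E "tcp|force|wid"; python3 -m inch '[{"hand":0.62,"slide":[0.15,0,0],"yaw":0},{"hand":0.62,"slide":[0.3,0,0],"yaw":0},{"hand":0.62,"slide":[0.3,0,0],"yaw":0}]'|grep -E "tcp|force|wid"
```

```text
tcp_pos: [0.5951, 0.1208, 0.2207]
wrist_force: [-3.6, -0.2, 0.4]
gripper_width: 0.38
tcp_pos: [0.5961, 0.1206, 0.2204]
wrist_force: [-9.7, 1.6, 3.8]
gripper_width: 0.377
```

```bash
python3 -m inch '[{"hand":0.62,"slide":[-0.3,0,0.1],"yaw":0},{"hand":0,"slide":[-0.6,0,0.1],"yaw":0},{"hand":0,"slide":[-0.6,0,0.1],"yaw":0},{"hand":0,"slide":[-0.6,0,0.1],"yaw":0},{"hand":0,"slide":[-0.6,0,0.1],"yaw":0},{"hand":0,"slide":[-0.6,0,0.1],"yaw":0}]'|grep -E "tcp|force|wid"; python3 -m inch '[{"hand":0,"slide":[0,0,1],"yaw":0},{"hand":0,"slide":[0,0,2.5],"yaw":0},{"hand":0,"slide":[0,0,4.5],"yaw":0},{"hand":0,"slide":[0,0,7],"yaw":0},{"hand":0,"slide":[0,0,11],"yaw":0},{"hand":0,"slide":[-4,0,14],"yaw":0},{"hand":0,"slide":[-8,0,14],"yaw":0},{"hand":0,"slide":[-12,0,14],"yaw":0},{"hand":0,"slide":[-12,0,14],"yaw":0},{"hand":0,"slide":[-12,0,14],"yaw":0}]'|grep -E "time|tcp|force|wid"
python3 - <<'E'
from h import *
import pickle
s=sense(); d={"s":s,"scene":capture("scene"),"side":capture("side"),"wrist":capture("wrist")}
pickle.dump(d,open("v4.pkl","wb"))
a=cv2.resize(d["scene"][150:310,250:410],(400,400));b=cv2.resize(d["side"][140:270,215:345],(400,400))
cv2.imwrite("pics/p6.png",np.hstack([a,b]))
E
```

```text
tcp_pos: [0.5931, 0.1211, 0.2222]
wrist_force: [0.5, 0.6, -0.2]
gripper_width: 0.868
time_s: 22.2
tcp_pos: [0.4734, 0.1212, 0.3635]
wrist_force: [-0.3, 0.3, 0.3]
gripper_width: 1.003
```

View pics/p6.png

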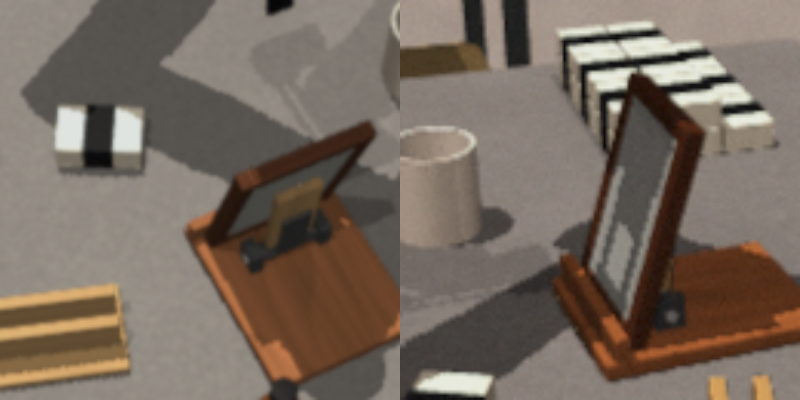

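The mirror leans on the leg behind the lip: scene crop top corners at about (238,172) and (372,125), side crop foot at (640,345). A numeric check of centring and lean before handing in.

```bash
python3 - <<'E'
from h import *
import pickle
R=np.array([[np.cos(.06),-np.sin(.06)],[np.sin(.06),np.cos(.06)]])
st=lambda p:(R.T@(p[:2]-[.614,.1215])*1000).round(1)
S=lambda u,v,z:onz("scene",(250+u*.4,150+v*.4),z)
a,b=S(238,171,.195),S(370,124,.195); v=st(b)-st(a)
print("top front edge stand",st(a),st(b),"mid",(st(a)+st(b))/2,"len",np.hypot(*v),"square rad",np.arctan2(-v[0],v[1]))
f=onz("side",(215+(632-400)*.325,140+345*.325),.018); print("foot corner",st(f)); print("lean ~",(((st(a)+st(b))/2)[0]-st(f)[0])/178)
m=pickle.load(open("v1.pkl","rb"));n=pickle.load(open("v4.pkl","rb"))
for k,(x0,y0,x1,y1) in dict(soap=(270,190,310,218),bottle=(345,300,376,342),mug=(402,144,452,194)).items():
    t=m["scene"][y0:y1,x0:x1]; r=cv2.matchTemplate(n["scene"][y0-10:y1+10,x0-10:x1+10],t,cv2.TM_CCOEFF_NORMED); print(k,np.subtract(cv2.minMaxLoc(r)[3],10),r.max().round(2))
E
```

```text
top front edge stand [-22.1 -58.4] [-15.   63.4] mid [-18.55   2.5 ] len 122.00676210767992 square rad -0.05822639118218843
foot corner [-66.2 -58.7]
lean ~ 0.2676966292134832
soap [0 1] 0.88
bottle [0 0] 0.91
mug [0 0] 0.88
```

All within tolerance, so I'm handing in.

```bash
python3 -c "
from station import *
print(finish_job())"
```

```text
the job is handed in; nothing more can be done
None
```

The job is done and handed in at about 22 s of the 72 s allowed; no verdict is reported. I swung the prop leg to its stop and held it there for more than 1 s at a wrist force of about 12.6–13 N. I then lifted the mirror from the small pale rack, set it down behind the lip, tipped it back onto the leg with the half-open fingers, released it and backed away.

**Force:** just before the hold the wrist read about 17 N (limit 20 N), and I backed off at once. The wrist force is only read at the end of each call, so a short peak in between would not show.

**Last checks on the mirror, from the pictures:**

| Check | Measured | Allowed |
|---|---|---|
| Lean | about 0.24–0.27 rad | 0.12 to 0.6 rad |
| Square to the stand | within about 0.06 rad | within 0.15 rad |
| Off centre (top edge) | about 2.5 mm | within 20 mm |
| Foot, stand x | about −60 mm (front corner read −66 mm) | −78 to −46 mm |

- **Released:** the arm was clear, with the wrist force near zero.
- **Bystanders:** the soap box, bottle and mug showed 0–1 px of shift.
- **Disagreements:** the mirror's top edge came out 122 mm long against its true 130 mm. The stand's yaw read 2.5° from its back edge and 4.5° from its lip, and I used about 3.4°.
- **Not measured:** the leg's gap to its stop after the mirror was placed; I only saw in the pictures that the leg was up.

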